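# Proof-pull a dowel and hold the load

## Robot

A 6-joint arm with a two-finger parallel gripper is mounted at the origin on a cart in front of the work surface, level with it; the furniture and walls round the work are solid. World frame = base frame: x ahead of the robot, y to its left, z up, the work surface at z = 0. Lengths are in mm, angles in rad, forces in N, time in s.
With the tool pointing down it reaches from about 350 to 975 mm from the base axis. Payload 7.1 kg.
Tool frame: the origin (TCP) lies midway between the tips of the shut fingers; the grasp point (between the pads) lies 19 mm behind it; z points along the fingers, y is the line along which they close (so a half turn about z gives the same grasp; the last joint's range is limited). The gripper opens to 88 mm and grips with 3 to 60 N. Pads are 20 mm wide; open, the fingers measure 115 mm over their backs; the gripper's body (75 mm by 178 mm) begins 61 mm behind the grasp point.
Start: joints at [-1.287, 0.423, 1.63, -0, 1.089, -0.019], TCP at [186.389, -596.543, 222.675] pointing down, gripper open.
Joint ranges: [-3, 3], [-0.9, 2.11], [0.09, 2.58], [-1.31, 4.45], [0.11, 2.69], [-2.54, 2.54]. Speed limits (rad/s): [2.39, 2.39, 3.01, 3.14, 3.14, 3.14].

## Interface

Orientations are given as a rotation vector (axis times angle).
In Python, from workcell import ctrl gives the robot as it stands. The module is installed in compiled form; this text tells all that it offers.
- The arm moves only by the tool servo_tool, never from a script. Its argument "increments" is a list of rows, each a list of 7 numbers: the shift along the world's x, y, z in cm, then the turn, a rotation vector about the world's x, y, z in degrees, then the opening, from -1 (shut) to 1 (fully open). A call has 1 to 20 rows; each row is the pose to reach, as a shift and turn from the pose commanded when the call began; what a row does not reach only later rows make up. A row lasts 1/12 s, in which the tool goes at most 41.7 mm and 7.16 degrees, less where a joint would pass 70% of its speed; a pose out of reach is approached as far as the arm can. A call with a gripper value outside its range is refused whole. The fingers move at their own pace and stop on an object; the grip force is fixed at half the most. Time passes only in rows, so rows that repeat a pose let the fingers close. It gives the time, the measured TCP pose, the force, the opening and the grip force at its end, in the units of the state.
- ctrl.get_obs(): the state, without advancing time (a new reading comes with each control period).
- ctrl.get_image(name): name is "scene" or "top"; returns a dict with "image" (480x640x3 uint8, red, green, blue), "fx", "fy", "cx", "cy" (pixels), "extrinsics" (4x4, takes a point from camera to world coordinates). Camera axes: x right, y up, looking along -z (the intrinsics and any distortion apply to the point x, -y, -z); pixel columns grow to the right and rows downward; lengths in mm; the calibration is good to about 2 mm. A picture is of the moment at which its call begins. There is no depth.
- ctrl.close_job(): hands the job in; it is judged then, once.
The state is a dict: "t": time; "qpos": joint angles; "qvel": joint speeds; "joint_torque": joint torques, N m; "ee_pos": TCP position; "orientation": TCP orientation; "ft_force": force on the tool from outside, world axes, zero at the start; "moment": the same for the moment, N m; "width": finger opening in mm; "grasp_force": force on a finger pad.
Only numpy, scipy, OpenCV 4.12 (cv2) and the standard library are available. Lean on these libraries where they do the work, as an engineer would, in place of code of your own. Each camera call takes 0.05 s, during which the arm holds its last target. There are 200 camera calls.

## Task

Proof-load the steel dowel set in the stone: squeeze the dead-man grip of the bench pull gauge fully shut, and only then, keeping it squeezed, pull the sprung slide out until its pointer stands level with the setting rider on the scale rail. Finish while still holding it there, grip squeezed and pointer at the rider; do not shift the rider or disturb the things lying around.

Things in the scene. Friction and masses are not known exactly. Their poses are not given: they have to be found in the camera images.
- pull_gauge: bench pull gauge, fixed to the bench (elsewhere each time): steel base 350 x 140 x 10 mm (own x -102 to 248, y -85 to 55) with a lying spring barrel hooked to an eye dowel in a limestone block at its far end (x 50 to 238, up to 95 mm high). Origin on its underside, below the grip point when the slide is home; z up; the slide pulls out along its -x, roughly towards the robot; +y is left of it
- pull_slide (a joint): how far the sprung slide is pulled out (m): 0 home, 0.095 the end stop; the spring pulls it home with about 3.6 N at 0, rising 0.12 N per mm
- squeeze_bar (a joint): how far the grip's moving bar (the left one) is squeezed towards the fixed palm bar (m), by fingers closing along the gauge's y: 0 released, 0.010 fully shut on its stop; it springs back; about 3 N to start, 7 N fully shut
- set_rider (a joint): where the setting rider stands on the scale rail (m): equals the pull_slide value at which the pointer is level with it; somewhere in 0.040 to 0.075, set anew each time; it stays by friction and must not be shifted
- grip_point (a point): on the slide, middle of the dead-man grip when shut, 75 mm above the bench, axes as the gauge's. The grip is two parallel black bars along x, 50 mm long, 60 to 90 mm above the bench, free above. Outer faces: fixed palm bar at y -20 mm, moving squeeze bar at y +30 released, +20 shut. 3 mm lips at both face ends (39 mm apart) keep fingers on. A crosshead lies at x 25 to 37 mm
- pointer_tip (a point): tip of the steel pointer that hangs from an arm at the right of the slide's crosshead, 31 mm behind and 60 mm to the right of the grip point, 36 mm above the bench, at the inner edge of the scale rail; axes as the gauge's
- rider_mark (a point): centre line of the setting rider at the inner edge of the rail, 36 mm above the bench: the pointer tip comes here. The rider is a dark steel saddle 16 x 26 mm with a thin upright fin across its middle, top 51 mm above the bench, sitting on the aluminium scale rail (top 34 mm high) at the right of the slide; axes as the gauge's
- cutters: side cutters, 48 x 135 x 12 mm, lying loose to the left of the gauge; leave alone; origin at the centre of the underside
- oiler: oil bottle with a pointed spout, 43 mm across, 137 mm tall, standing loose at the left; leave alone; origin at the centre of its foot
- hone: grey rubbing stone, 32 x 100 x 22 mm, lying loose at the right near the bench's front edge; leave alone; origin at the centre of the underside

How it is judged:
By the outcome, as a careful person would: the job done as asked, in the order asked, and still so for the second after the job is handed in, while the arm keeps its last pose, push and grip.
It also fails if it takes over 34 s, if anything falls off the work surface, if the arm or the gripper's body presses on something with over 40 N, if the wrist force passes 120 N, or if a joint passes its speed limit or range.

## Working session

There is one attempt and no reset: what is moved stays moved. The work goes in short steps, Python scripts to look and compute and a tool call to move; the robot and the scene stay as the last step left them, time stands still between calls to the robot, and variables do not carry over. Pictures are saved under pics/ and viewed, at most 10 in all, crops included, and the job is handed in when it is done.

Besides the shell and the picture viewer there is one more tool, called after ">>>" as name([rows], argument=value, ...), one row to a line, values as JSON. servo_tool: Moves the arm, as the interface text tells. Its arguments: {"type":"object","properties":{"increments":{"type":"array","items":{"type":"array","items":{"type":"number"}}}},"required":["increments"]}

```bash
mkdir -p pics
cat > h.py <<'E'
import numpy as np, cv2
from workcell import ctrl
def snap(name,f):
    d=ctrl.get_image(name); cv2.imwrite(f,cv2.cvtColor(d["image"],cv2.COLOR_RGB2BGR))
    np.savez(f[:-4],**{k:np.array(v) for k,v in d.items()}); return d
def ray(d,u,v):
    E=np.array(d["extrinsics"]); r=np.array([(u-d["cx"])/d["fx"],-(v-d["cy"])/d["fy"],-1.])
    return E[:3,3],E[:3,:3]@r
def onz(d,u,v,z):
    o,r=ray(d,u,v); return o+r*(z-o[2])/r[2]
def proj(d,p):
    E=np.array(d["extrinsics"]); q=E[:3,:3].T@(np.array(p)-E[:3,3])
    return d["cx"]+d["fx"]*q[0]/-q[2], d["cy"]-d["fy"]*q[1]/-q[2]
E
python3 - <<'E'
from h import *
for n in("top","scene"):
    d=snap(n,f"pics/{n}0.png"); print([k for k in d],d["fx"],d["cx"],d["cy"],np.round(d["extrinsics"],3).tolist())
print(ctrl.get_obs())
E
```

```text
['image', 'fx', 'fy', 'cx', 'cy', 'extrinsics'] 543.647799401001 314.5872865140935 244.1316175225658 [[0.02, 0.993, -0.113, 424.218], [-0.999, 0.023, 0.027, -49.414], [0.029, 0.113, 0.993, 1205.658], [0.0, 0.0, 0.0, 1.0]]
['image', 'fx', 'fy', 'cx', 'cy', 'extrinsics'] 456.82331706063457 318.82850700079786 240.68565927303382 [[-0.891, 0.336, -0.305, 230.329], [-0.454, -0.667, 0.591, 561.183], [-0.005, 0.665, 0.747, 860.408], [0.0, 0.0, 0.0, 1.0]]
{'t': 0.1, 'qpos': array([-1.28697429e+00,  4.23764124e-01,  1.63060799e+00, -1.63175356e-05,
        1.08860030e+00, -1.89652952e-02]), 'qvel': array([ 0.00091777, -0.00186605, -0.00258909,  0.00068172,  0.00043696,
        0.0024402 ]), 'joint_torque': array([-1.78349178e-04, -5.45613277e+01, -2.74325645e+01,  6.45362749e-02,
        1.88004639e-02, -4.87894908e-06]), 'ee_pos': array([ 186.26369251, -596.07207548,  221.98181275]), 'orientation': array([-3.10430669e+00, -4.73608234e-01,  3.08543793e-04]), 'ft_force': array([ 0.23103069,  1.05614952, -0.01910178]), 'moment': array([ 0.0333333 ,  0.03440341, -0.01874526]), 'grasp_force': 0.0, 'width': 87.84986656962471}
```

View pics/top0.png

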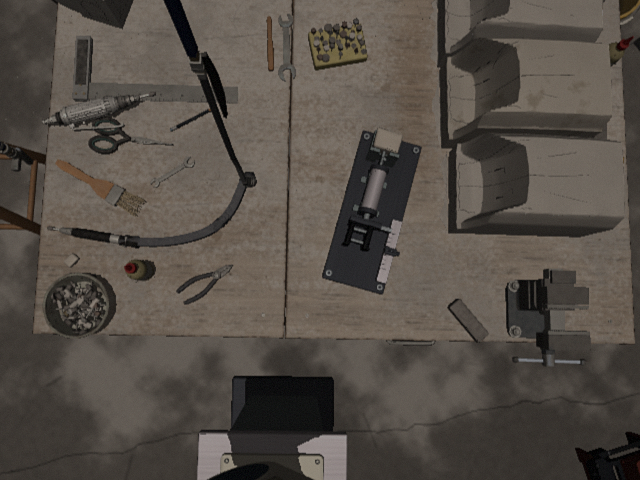

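View pics/scene0.png

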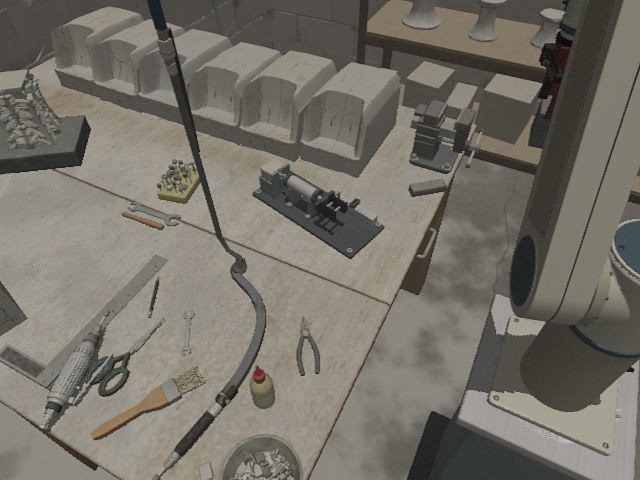

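The top view shows the gauge base at about (323–422, 130–294), its far end up-image, with the grip near (358,232) and the rider near (390,250). I'll zoom in on both views.

Run:
```python
import cv2
a=cv2.imread('pics/top0.png')[185:305,305:425]; b=cv2.imread('pics/scene0.png')[150:270,245:395]
g=lambda i:cv2.convertScaleAbs(i,alpha=1.6,beta=15)
cv2.imwrite('pics/c1.png',g(cv2.resize(a,None,fx=5,fy=5,interpolation=2)));cv2.imwrite('pics/c2.png',g(cv2.resize(b,None,fx=5,fy=5,interpolation=2)))
```

```text
(no output)
```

View pics/c1.png

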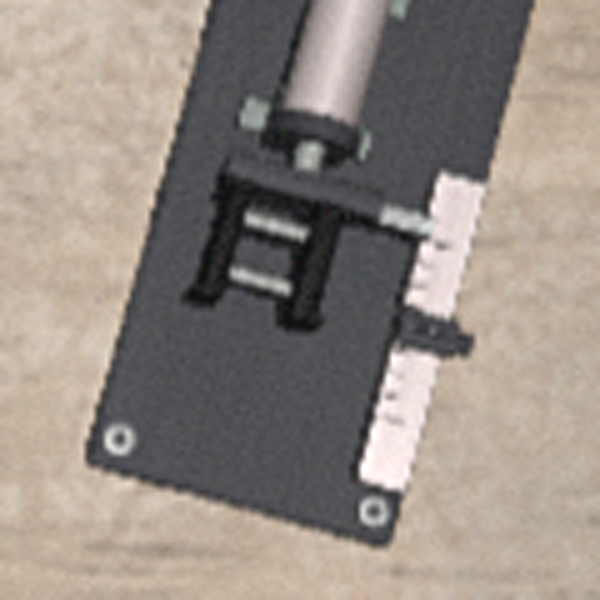

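View pics/c2.png

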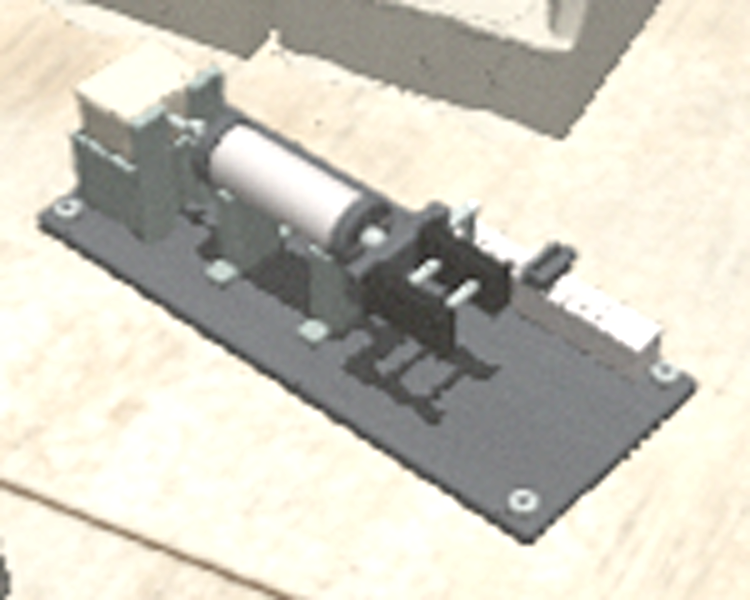

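```bash
cat >> h.py <<'E'
def fit(d,pts):  # pts: (own x,y,z,u,v)
    A=np.array([p[:2] for p in pts]);W=np.array([onz(d,p[3],p[4],p[2])[:2] for p in pts])
    a=A-A.mean(0);w=W-W.mean(0)
    th=np.arctan2((a[:,0]*w[:,1]-a[:,1]*w[:,0]).sum(),(a*w).sum())
    R=np.array([[np.cos(th),-np.sin(th)],[np.sin(th),np.cos(th)]]); t=W.mean(0)-R@A.mean(0)
    return th,R,t,(W-t)@R-A
E
python3 - <<'E'
from h import *
d=dict(np.load('pics/top0.npz')); im=d["image"].astype(float)
g=im.mean(2)
# base mask: dark, take polygon
m=((g<78)).astype(np.uint8); m[:125]=0;m[300:]=0;m[:,:315]=0;m[:,430:]=0
m=cv2.morphologyEx(m,cv2.MORPH_CLOSE,np.ones((25,25)));m=cv2.morphologyEx(m,cv2.MORPH_OPEN,np.ones((15,15)))
c=max(cv2.findContours(m,0,1)[0],key=cv2.contourArea)
r=cv2.minAreaRect(c);b=cv2.boxPoints(r);print(r,b.tolist())
v=cv2.cvtColor(np.uint8(np.clip(im*1.6,0,255)),cv2.COLOR_RGB2BGR)[115:305,305:435]
v=cv2.resize(v,None,fx=4,fy=4,interpolation=cv2.INTER_NEAREST)[160:760]
bb=((b-[305,115]+.5)*4-[0,160]).astype(int);cv2.polylines(v,[bb],1,(0,255,0),1);cv2.imwrite('pics/c3.png',v)
h=lambda x,y:(305+x/5-.4,185+y/5-.4)
sb=sorted(b.tolist(),key=lambda p:p[1]); far=sorted(sb[:2]);near=sorted(sb[2:])
pts=[(-102,55,10,*near[0]),(-102,-85,10,*near[1]),(248,55,10,*far[0]),(248,-85,10,*far[1])]
th,R,t,res=fit(d,pts);print(np.degrees(th),t,res.round(1).tolist())
own=lambda p,z:((onz(d,*p,z)[:2]-t)@R).round(1)
for nm,p,z in(("screwL",(119,438),13),("screwR",(373,511),13),("riderL",(400,326),51),("riderR",(472,345),51),("railnear",(380,488),34),("railfar",(462,177),34),("crossL",(229,165),90),("palmEnd",(297,325),90),("barEnd",(198,300),90),("pointer",(440,228),36)): print(nm,own(h(*p),z))
E
```

```text
((376.1808776855469, 207.1435089111328), (68.9693374633789, 165.80416870117188), 15.592809677124023) [[320.6813659667969, 277.7250671386719], [365.2493591308594, 118.02308654785156], [431.6803894042969, 136.56195068359375], [387.1123962402344, 296.263916015625]]
-14.884315783183185 [ 583.65143227 -185.84458949] [[-14.8, 6.1], [-13.4, -5.6], [13.4, 8.4], [14.8, -8.9]]
screwL [-100.6   48.2]
screwR [-100.4  -67.9]
riderL [-23.7 -53.2]
riderR [-23.  -85.1]
railnear [-91.6 -65.4]
railfar [ 49.7 -64.3]
crossL [15.8 38. ]
palmEnd [-40.8  -7.1]
barEnd [-42.2  35.1]
pointer [ 24.8 -60.7]
```

View pics/c3.png

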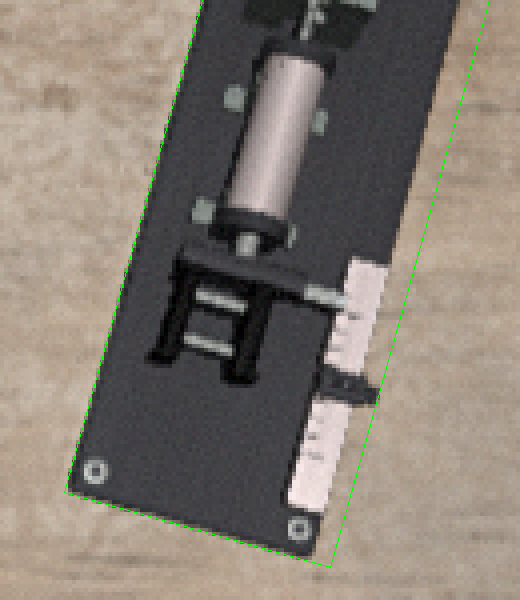

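The rectangle came out too big because the mask caught extra area. I'll fit lines to the real left, right and near edges instead.

```bash
cat > gauge.py <<'E'
from h import *
def pose(d):
    g=cv2.GaussianBlur(np.array(d["image"]).astype(np.float32).mean(2),(0,0),.7)
    def cross(p,n):  # edge along normal: half-level crossing
        s=np.arange(-7,7.01,.25);q=np.array(p)+s[:,None]*n
        v=cv2.remap(g,q[:,0:1].astype(np.float32),q[:,1:2].astype(np.float32),1)[:,0]
        i=np.argmax(np.gradient(v)); return q[i]
    def edge(a,b,inside,z):
        a,b=np.array(a,float),np.array(b,float);t=(b-a)/np.linalg.norm(b-a);n=np.array([t[1],-t[0]])
        if n@((a+b)/2-inside)<0:n=-n
        W=[onz(d,*cross(a+f*(b-a),n),z)[:2] for f in np.linspace(.06,.94,40)]
        vx,vy,x,y=cv2.fitLine(np.array(W,np.float32),cv2.DIST_HUBER,0,.01,.01).ravel();return np.array([x,y]),np.array([vx,vy])
    ins=np.array([370,215.])
    L=edge((323,276),(358,150),ins,10);Rr=edge((382,293),(420,155),ins,10);N=edge((323,276),(381,293),ins,10)
    a=[np.arctan2(*(v*np.sign(v[0]))[::-1]) for v in(L[1],Rr[1])];n=N[1]*-np.sign(N[1][1]);an=np.arctan2(*n[::-1])+np.pi/2
    th=np.mean(a);ex=np.array([np.cos(th),np.sin(th)]);ey=np.array([-ex[1],ex[0]])
    yl,yr,xn=L[0]@ey,Rr[0]@ey,N[0]@ex
    print("angles",np.degrees(a),np.degrees(an),"width",yl-yr)
    R=np.c_[ex,ey];return th,R,R@np.array([xn+102,(yl+yr)/2+15])
E
python3 - <<'E'
from gauge import *
d=dict(np.load('pics/top0.npz'))
th,R,t=pose(d);print(np.degrees(th),t)
h=lambda x,y:(305+x/5-.4,185+y/5-.4)
own=lambda p,z:((onz(d,*p,z)[:2]-t)@R).round(1)
for nm,p,z in(("screwL",(119,438),13),("screwR",(373,511),13),("riderL",(400,326),51),("riderR",(472,345),51),("railnear",(380,488),34),("railfar",(462,177),34),("crossL",(229,165),90),("palmEnd",(297,325),90),("barEnd",(198,300),90),("pointer",(440,228),36)): print(nm,own(h(*p),z))
s=dict(np.load('pics/scene0.npz'))
for q in((-102,55,10),(-102,-85,10),(248,55,10),(31,-60,36)):
    P=[*(R@q[:2]+t),q[2]]; print(q,np.round(proj(d,P),1),np.round(proj(s,P),1))
np.savez('g.npz',th=th,R=R,t=t)
E
```

```text
angles [-14.481599 -16.96092 ] -14.546785 width 136.65013
-15.721259 [ 572.8887  -173.67026]
screwL [-87.6  37.9]
screwR [-85.8 -78.2]
riderL [ -9.3 -62.4]
riderR [ -8.  -94.3]
railnear [-77.  -75.6]
railfar [ 64.3 -72.4]
crossL [28.9 29.4]
palmEnd [-27.  -16.5]
barEnd [-29.1  25.7]
pointer [ 39.4 -69.1]
(-102, 55, 10) [319.  276.3] [347.8 257.9]
(-102, -85, 10) [379.9 294.8] [383.2 226.8]
(248, 55, 10) [363.5 129.1] [250.9 191.8]
(31, -60, 36) [387.6 232.6] [337.9 200.2]
```

```bash
sed -i 's/th=np.mean(a);/th=np.mean([a[0],an]);/; s/(yl+yr)\/2+15/yl-55/' gauge.py
python3 - <<'E'
from gauge import *
d=dict(np.load('pics/top0.npz'))
th,R,t=pose(d);print(np.degrees(th),t)
h=lambda x,y:(305+x/5-.4,185+y/5-.4)
own=lambda p,z:((onz(d,*p,z)[:2]-t)@R).round(1)
for nm,p,z in(("screwL",(119,438),13),("screwR",(373,511),13),("riderL",(400,326),51),("riderR",(472,345),51),("railnear",(380,488),34),("railfar",(462,177),34),("crossL",(229,165),90),("palmEnd",(297,325),90),("barEnd",(198,300),90),("pointer",(440,228),36)): print(nm,own(h(*p),z))
s=dict(np.load('pics/scene0.npz'))
for q in((-102,55,10),(-102,-85,10),(248,55,10),(31,-60,36)):
    P=[*(R@q[:2]+t),q[2]]; print(q,np.round(proj(d,P),1),np.round(proj(s,P),1))
np.savez('g.npz',th=th,R=R,t=t)
print(ctrl.get_obs()["t"], *(R@[0,0]+t), "grip; dir out",-R[:,0])
E
```

```text
angles [-14.481599 -16.96092 ] -14.546785 width 137.55014
-14.514193 [ 571.8372  -176.17288]
screwL [-86.4  42.4]
screwR [-87.  -73.7]
riderL [-10.2 -59.5]
riderR [ -9.6 -91.4]
railnear [-78.2 -71.2]
railfar [ 63.1 -71.1]
crossL [29.9 31.5]
palmEnd [-27.  -13.3]
barEnd [-28.2  29. ]
pointer [ 38.3 -67.2]
(-102, 55, 10) [320.9 277.6] [349.6 257.1]
(-102, -85, 10) [382.2 294.8] [383.9 225.5]
(248, 55, 10) [362.2 129.4] [250.6 192.5]
(31, -60, 36) [388.6 232.5] [338.1 199.6]
0.1 571.8372192382812 -176.17288208007812 grip; dir out [-0.9680856   0.25061983]
```

The left and near edges agree: the gauge is at (571.8, −176.2) with yaw −14.5°. I'll move above the grip by a waypoint that clears the stone troughs.

>>> servo_tool([
  [14.4,29.6,2,0,0,-31.9,0.73],
  [14.4,29.6,2,0,0,-31.9,0.73],
  [14.4,29.6,2,0,0,-31.9,0.73],
  [14.4,29.6,2,0,0,-31.9,0.73],
  [14.4,29.6,2,0,0,-31.9,0.73],
  [14.4,29.6,2,0,0,-31.9,0.73],
  [14.4,29.6,2,0,0,-31.9,0.73],
  [14.4,29.6,2,0,0,-31.9,0.73],
  [38.55,42,-7,0,0,-31.9,0.73],
  [38.55,42,-7,0,0,-31.9,0.73],
  [38.55,42,-7,0,0,-31.9,0.73],
  [38.55,42,-7,0,0,-31.9,0.73],
  [38.55,42,-7,0,0,-31.9,0.73],
  [38.55,42,-7,0,0,-31.9,0.73],
  [38.55,42,-7,0,0,-31.9,0.73],
  [38.55,42,-7,0,0,-31.9,0.73],
  [38.55,42,-7,0,0,-31.9,0.73],
  [38.55,42,-7,0,0,-31.9,0.73],
])

```text
t: 1.6
ee_pos: [571.1, -176.4, 152.2]
orientation: [-3.116, 0.397, 0.003]
ft_force: [-0.0, -0.3, 0.3]
width: 75.9
grasp_force: 0.0
```

Run:
```python
from gauge import *
d=snap("scene","pics/scene1.png")
b=cv2.imread('pics/scene1.png')[110:260,240:400]
cv2.imwrite('pics/c4.png',cv2.convertScaleAbs(cv2.resize(b,None,fx=4,fy=4,interpolation=2),alpha=1.6,beta=15))
o=ctrl.get_obs();print(o["ee_pos"],proj(d,o["ee_pos"]))
```

```text
[ 570.86533081 -176.83524854  152.59940249] (np.float64(333.6861633209296), np.float64(182.37311189133507))
```

View pics/c4.png

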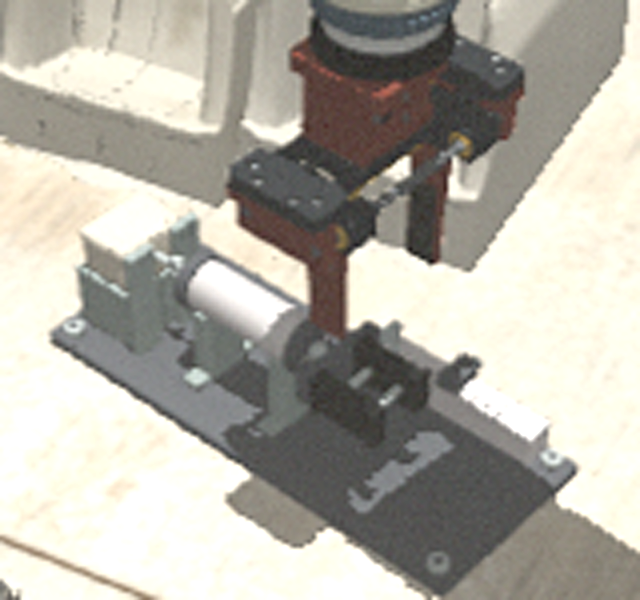

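The view shows the open fingers above the grip, lined up across the two bars. I'll descend and check the force before closing.

>>> servo_tool([
  [0,0.06,-2.5,0,0,0,0.73],
  [0,0.06,-4.5,0,0,0,0.73],
  [0,0.06,-6,0,0,0,0.73],
  [0,0.06,-7.2,0,0,0,0.73],
  [0,0.06,-8.4,0,0,0,0.73],
  [0,0.06,-9.6,0,0,0,0.73],
  [0,0.06,-9.6,0,0,0,0.73],
  [0,0.06,-9.6,0,0,0,0.73],
  [0,0.06,-9.6,0,0,0,0.73],
])

```text
t: 2.4
ee_pos: [572.3, -176.2, 57.2]
orientation: [3.116, -0.398, 0.001]
ft_force: [0.8, -0.6, -0.2]
width: 76.0
grasp_force: 0.0
```

>>> servo_tool([
  [0,0,0,0,0,0,0.3],
  [0,0,0,0,0,0,0.2],
  [0,0,0,0,0,0,0.1],
  [0,0,0,0,0,0,0.0],
  [0,0,0,0,0,0,-0.1],
  [0,0,0,0,0,0,-0.3],
  [0,0,0,0,0,0,-1],
  [0,0,0,0,0,0,-1],
  [0,0,0,0,0,0,-1],
  [0,0,0,0,0,0,-1],
  [0,0,0,0,0,0,-1],
  [0,0,0,0,0,0,-1],
])

```text
t: 3.4
ee_pos: [571.9, -177.2, 57.2]
orientation: [3.115, -0.398, 0.001]
ft_force: [-3.6, -6.0, 4.0]
width: 39.6
grasp_force: 30.0
```

The grip is shut: width 39.6 mm, pad force 30 N. I'll pull 30 mm first, short of the rider, and then look.

>>> servo_tool([
  [-0.48,0.07,0,0,0,0,-1],
  [-0.97,0.17,0,0,0,0,-1],
  [-1.45,0.3,0,0,0,0,-1],
  [-1.94,0.42,0,0,0,0,-1],
  [-2.42,0.55,0,0,0,0,-1],
  [-2.9,0.67,0,0,0,0,-1],
  [-2.9,0.67,0,0,0,0,-1],
  [-2.9,0.67,0,0,0,0,-1],
  [-2.9,0.67,0,0,0,0,-1],
])

```text
t: 4.15
ee_pos: [544.6, -170.1, 57.2]
orientation: [3.115, -0.398, 0.007]
ft_force: [6.0, -3.5, -3.3]
width: 39.6
grasp_force: 30.0
```

Run:
```python
from gauge import *
for n in("top","scene"):snap(n,f"pics/{n}2.png")
a=cv2.imread('pics/top2.png')[205:285,345:425]; b=cv2.imread('pics/scene2.png')[170:250,310:400]
g=lambda i:cv2.convertScaleAbs(cv2.resize(i,(400,400*i.shape[0]//i.shape[1]) if 0 else None,fx=5,fy=5,interpolation=2),alpha=1.8,beta=15)
a,b=g(a),g(b);cv2.imwrite('pics/c5.png',cv2.hconcat([a[:400,:400],b[:400,:400]]))
o=ctrl.get_obs();G=np.load('g.npz');print((o["ee_pos"][:2]-G["t"])@G["R"],o["ft_force"],o["width"],o["grasp_force"])
```

```text
[-27.81332144  -0.95492162] [ 6.12460367 -3.58040211 -2.67382344] 39.54496474067143 29.99826282262802
```

View pics/c5.png

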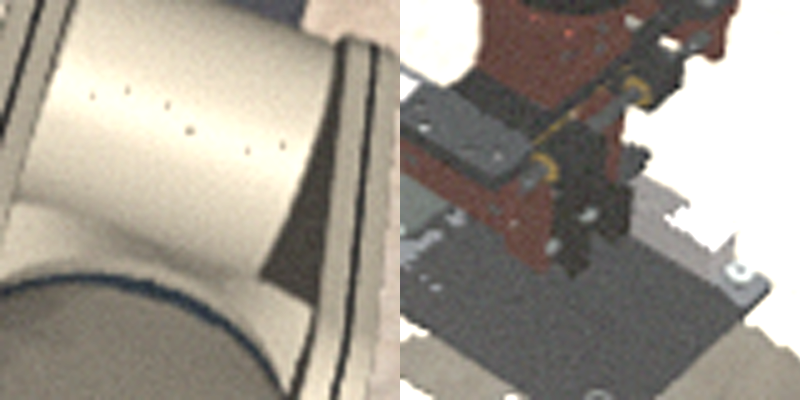

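The top view is blocked by the arm, and the gripper hides the pointer in the scene view. I'll measure the rider against the scale and home pointer in the first, unblocked pictures, rectified into the gauge's frame. The pull then follows from TCP travel.

Run:
```python
from gauge import *
G=np.load('g.npz');R,t=G["R"],G["t"]
rows=[]
for f in("top0","scene0"):
    d=dict(np.load(f'pics/{f}.npz'))
    for z,y0,y1 in((34,-98,-45),(51,-98,-45),(10,-45,-25)) if 0 else ((36,-95,-50),(51,-95,-50)):
        s=5;X,Y=np.meshgrid(np.arange(55,-85,-1/s),np.arange(y1,y0,-1/s))
        W=np.stack([X,Y],-1)@R.T+t;E=d["extrinsics"];q=(np.dstack([W,np.full(X.shape,z)])-E[:3,3])@E[:3,:3]
        u=d["cx"]-d["fx"]*q[...,0]/q[...,2];v=d["cy"]+d["fy"]*q[...,1]/q[...,2]
        im=cv2.remap(cv2.cvtColor(d["image"],cv2.COLOR_RGB2BGR),u.astype(np.float32),v.astype(np.float32),2)
        im=cv2.convertScaleAbs(im,alpha=1.2)
        for p in range(0,111,10):
            c=int((55-(31-p))*s);im[:12,c]=(0,255,0)
            if p%50==0: im[:25,c]=(0,0,255)
        rows.append(cv2.copyMakeBorder(im[:145],0,4,0,0,0,value=(255,255,255)))
        # profile along outer/inner rail strip: dark centroid
        g=im.mean(2)
o=cv2.vconcat(rows);print(o.shape);cv2.imwrite('pics/c6.png',o)
```

```text
(596, 700, 3)
```

View pics/c6.png

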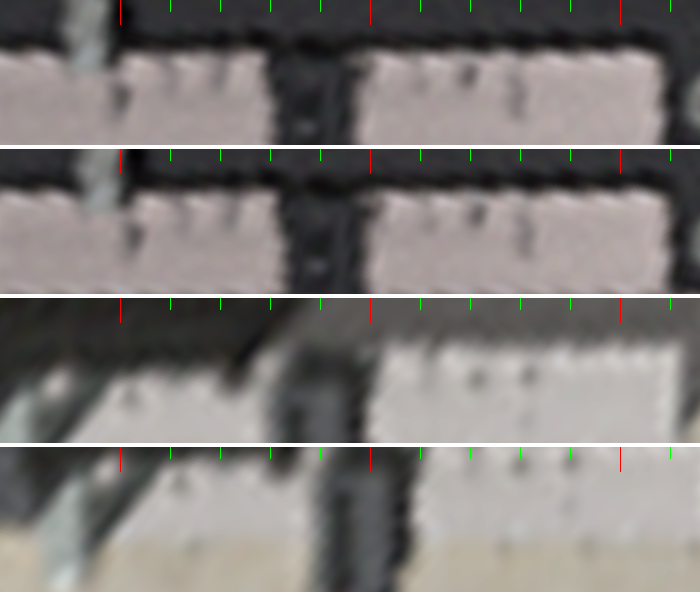

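Run:
```python
from gauge import *
G=np.load('g.npz');R,t=G["R"],G["t"]
def prof(f,z,y0,y1):
    d=dict(np.load(f'pics/{f}.npz'));X,Y=np.meshgrid(np.arange(55,-85,-.2),np.arange(y1,y0,-.25))
    W=np.stack([X,Y],-1)@R.T+t;E=d["extrinsics"];q=(np.dstack([W,np.full(X.shape,z)])-E[:3,3])@E[:3,:3]
    u=d["cx"]-d["fx"]*q[...,0]/q[...,2];v=d["cy"]+d["fy"]*q[...,1]/q[...,2]
    return cv2.remap(d["image"].astype(np.float32).mean(2),u.astype(np.float32),v.astype(np.float32),1).mean(0)
p=31-np.arange(55,-85,-.2)
for f,z,y0,y1 in(("top0",34,-69,-63),("top0",34,-74,-69),("top0",34,-78,-74),("scene0",34,-70,-65),("scene0",34,-76,-70)):
    g=prof(f,z,y0,y1);hi=np.percentile(g,75);w=(p>20)&(p<60);lo=g[w].min();h=(hi+lo)/2
    i=np.where(w&(g<h))[0];L=np.interp(h,[g[i[0]],g[i[0]-1]],[p[i[0]],p[i[0]-1]]);r=np.interp(h,[g[i[-1]],g[i[-1]+1]],[p[i[-1]],p[i[-1]+1]])
    tk=[]
    for k in(0,10,20,60,70,80,90):
        m=abs(p-k)<4;wt=np.clip(np.median(g[abs(p-k)<5])-g[m],0,None);tk.append((round(float((p[m]*wt).sum()/wt.sum()),1),int(wt.max())))
    print(f,y0,y1,"rider",L.round(1),r.round(1),"ticks",tk)
    print(g[w][::5].astype(int).tolist())
# camera elevation shift: own-x shift per mm height
for f in("top0","scene0"):
    d=dict(np.load(f'pics/{f}.npz'));c=d["extrinsics"][:3,3];co=(c[:2]-t)@R;print(f,co,"dp per mm z:",(co[0]+9)/(c[2]-40))
```

```text
top0 -69 -63 rider 28.5 48.5 ticks [(-1.5, 18), (9.4, 11), (19.2, 17), (59.2, 9), (69.2, 23), (78.9, 14), (89.6, 1)]
[109, 119, 130, 135, 136, 135, 129, 118, 98, 72, 52, 40, 37, 37, 37, 39, 41, 41, 41, 40, 39, 41, 42, 40, 37, 40, 49, 60, 76, 94, 106, 121, 134, 136, 136, 136, 134, 130, 126, 123]
top0 -74 -69 rider 30.2 47.0 ticks [(-0.6, 24), (9.9, 1), (18.7, 1), (58.6, 0), (68.1, 1), (79.0, 16), (90.1, 0)]
[126, 127, 128, 129, 129, 130, 130, 129, 120, 106, 84, 61, 44, 38, 33, 32, 30, 29, 28, 30, 35, 40, 41, 39, 38, 42, 57, 80, 102, 120, 130, 131, 131, 132, 132, 131, 131, 131, 131, 131]
top0 -78 -74 rider 30.0 46.9 ticks [(-1.5, 6), (11.6, 0), (18.2, 0), (59.5, 1), (68.0, 0), (79.5, 3), (90.2, 1)]
[131, 131, 132, 132, 132, 134, 135, 131, 124, 108, 86, 64, 48, 38, 40, 43, 46, 48, 45, 38, 37, 39, 41, 40, 37, 48, 66, 90, 115, 135, 137, 136, 135, 134, 134, 134, 134, 134, 134, 133]
scene0 -70 -65 rider 19.8 50.0 ticks [(-3.2, 25), (10.2, 8), (21.6, 19), (60.5, 10), (70.5, 16), (80.9, 17), (88.8, 1)]
[67, 60, 59, 65, 78, 93, 108, 117, 119, 112, 98, 83, 70, 60, 53, 48, 45, 45, 46, 48, 49, 48, 47, 45, 43, 41, 42, 47, 57, 73, 95, 118, 136, 147, 152, 154, 154, 153, 149, 142]
scene0 -76 -70 rider 28.9 48.6 ticks [(-0.2, 7), (9.1, 3), (21.1, 7), (60.9, 1), (70.8, 2), (80.9, 3), (87.9, 0)]
[135, 132, 133, 138, 141, 140, 134, 123, 110, 95, 82, 70, 60, 56, 54, 56, 60, 65, 68, 71, 72, 71, 65, 58, 50, 44, 46, 57, 80, 108, 130, 143, 148, 150, 151, 151, 151, 151, 150, 149]
top0 [-174.67625726   85.71665852] dp per mm z: -0.14213115257421313
scene0 [-515.40508182  628.23479769] dp per mm z: -0.6172597268383524
```

The scale ticks calibrate both views, off by −0.85 mm in the top view and +0.8 mm in the scene view. Both put the rider's centre at a pull of about 40 mm. Travel so far is 28.1 mm, and the wrist force of about 6.8 N fits the spring, so nothing has slipped.

>>> servo_tool([
  [-0.3,0.08,0,0,0,0,-1],
  [-0.6,0.16,0,0,0,0,-1],
  [-0.9,0.23,0,0,0,0,-1],
  [-1.17,0.3,0,0,0,0,-1],
  [-1.17,0.3,0,0,0,0,-1],
  [-1.17,0.3,0,0,0,0,-1],
  [-1.17,0.3,0,0,0,0,-1],
  [-1.17,0.3,0,0,0,0,-1],
])

```text
t: 4.92
ee_pos: [533.4, -167.2, 57.2]
orientation: [3.115, -0.398, 0.008]
ft_force: [7.6, -4.4, -3.9]
width: 39.4
grasp_force: 30.0
```

Run:
```python
from gauge import *
G=np.load('g.npz')
P=[]
for i in range(5):
    d=snap("scene","pics/scene3.png");o=ctrl.get_obs();P.append((o["ee_pos"][:2]-G["t"])@G["R"])
print(np.mean(P,0),np.std(P,0),o["ft_force"],o["width"],o["grasp_force"],o["t"])
c=lambda f:cv2.convertScaleAbs(cv2.resize(cv2.imread(f)[170:240,310:390],None,fx=5,fy=5,interpolation=2),alpha=2)
cv2.imwrite('pics/c7.png',cv2.hconcat([c('pics/scene2.png'),c('pics/scene3.png')]))
R,t=G["R"],G["t"]
for pp in(38,40,42):
  for q in((-25-pp,20,90),(-25-pp,-20,90),(-25-pp,20,60),(31-pp,-60,36)):
    print(pp,q,((np.array(proj(d,[*(R@q[:2]+t),q[2]]))-[310,170]+.4)*5).round(0))
```

```text
[-39.40349159  -0.94522017] [0.00868109 0.01250727] [ 7.72110574 -3.93591516 -3.31615753] 39.513517239501965 29.998231530189514 5.1667
38 (-63, 20, 90) [190. 244.]
38 (-63, -20, 90) [243. 200.]
38 (-63, 20, 60) [187. 288.]
38 (-7, -60, 36) [199. 183.]
40 (-65, 20, 90) [193. 246.]
40 (-65, -20, 90) [246. 201.]
40 (-65, 20, 60) [191. 290.]
40 (-9, -60, 36) [202. 185.]
42 (-67, 20, 90) [197. 248.]
42 (-67, -20, 90) [249. 203.]
42 (-67, 20, 60) [194. 292.]
42 (-11, -60, 36) [205. 187.]
```

View pics/c7.png

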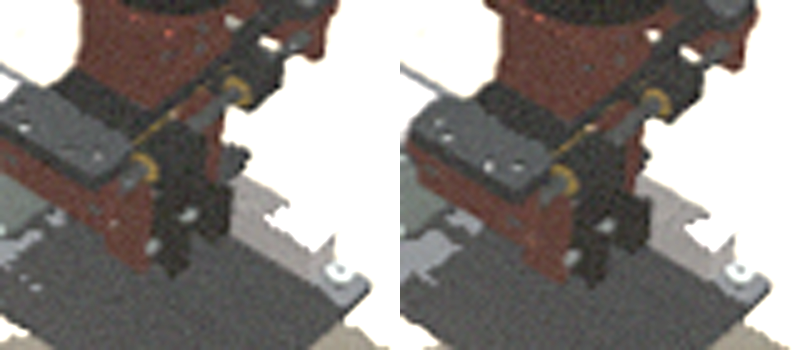

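Between the two frames the gripper and bars moved together, with the near bar end at about (195,285) as predicted for a 40 mm pull. Travel is 39.7 mm, so I'll add a small nudge and hold.

>>> servo_tool([
  [-0.05,0.01,0,0,0,0,-1],
  [-0.05,0.01,0,0,0,0,-1],
  [-0.05,0.01,0,0,0,0,-1],
  [-0.05,0.01,0,0,0,0,-1],
  [-0.05,0.01,0,0,0,0,-1],
  [-0.05,0.01,0,0,0,0,-1],
])

```text
t: 5.67
ee_pos: [533.0, -167.1, 57.2]
orientation: [3.115, -0.397, 0.008]
ft_force: [7.3, -4.0, -3.7]
width: 39.5
grasp_force: 30.0
```

Run:
```python
from gauge import *
G=np.load('g.npz');d=snap("scene","pics/scene4.png");o=ctrl.get_obs()
print((o["ee_pos"][:2]-G["t"])@G["R"],o["ft_force"],o["width"],o["grasp_force"])
# near bar-end check by phase shift of grip patch vs the 28 mm frame
g=[cv2.cvtColor(cv2.imread(f'pics/scene{i}.png'),6) for i in(2,4)]
T=g[0][205:227,334:358];r=cv2.matchTemplate(g[1][200:240,325:375],T,5);_,_,_,m=cv2.minMaxLoc(r)
def sub(a,b,c):return (a-c)/(2*(a-2*b+c))
x,y=m;dx=x+sub(*r[y,x-1:x+2])-9;dy=y+sub(*r[y-1:y+2,x])-5
R,t=G["R"],G["t"];f=lambda p:np.array(proj(d,[*(R@[-25-p,10]+t),75]))
e=f(40.2)-f(28.1);print("measured shift",dx,dy,"expected",e, "->mm",12.1*(np.array([dx,dy])@e)/(e@e))
```

```text
[-39.79420902  -0.94766932] [ 7.05022196 -4.15010263 -4.70379564] 39.58254135371133 29.998016953468323
measured shift 4.0889053 2.3831868 expected [3.92683513 2.38326438] ->mm 12.464857226908265
```

The slide has moved with the tool and now stands at about 40.1 mm, level with the rider. The grip is still shut at 30 N, so I'm handing in.

```bash
python3 -c "
from workcell import ctrl
print(ctrl.close_job())"
```

```text
the job is handed in; nothing more can be done
None
```

I squeezed the grip fully shut first (30 N), then pulled the slide about 40 mm to the rider and handed the job in still holding it; the arm hid the pointer, so "level" rests on tool travel and the rider position from the first pictures, good to about 1 mm.

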